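Hold the tube reader's tensioner open

TASK

Clear the tube reader so a colleague can drop in the next swab tube: lift the white guard panel out of its slot and lean it, foot on the bench, at a slant against the bar of the steel prop, and let go of it. Then push the reader's sprung tensioner arm by its upright thumb post back past its ratchet click and on until it is close to its end stop, and finish while still holding it there with the fingers, because the ratchet alone lets it come too far forward. Leave the guard leaning and everything else on the bench undisturbed.

Things in the scene. Friction and masses are not known exactly. Their poses are not given: they have to be found in the camera images.
- reader: Tube reader, fixed: aluminium base plate 8 mm thick. Origin on the bench; in its frame (x away from the robot at yaw 0, z up) the plate spans x -80 to 110, y -130 to 130 mm. On it: two rubber drive rollers 18 mm across, 86 mm high, at x -31, y 19 and 41; read head 59 mm high at x 65 to 105, y 90 to 120; rubber stop block and pawl guide, 42 mm high, clear of the post's path.
- slot (a point): Middle of the floor of the guard's slot (axes as the reader's), 8 mm above the bench: two rails along y, 200 mm long, 10 mm apart inside, tops 26 mm above the bench.
- guard: White plastic guard panel, 8 mm thick (its x), 180 mm wide (its y), 140 mm high (its z), 0.17 to 0.33 kg. Origin at the centre of its lower edge. At the start it stands upright in the reader's slot on the robot's side of the tensioner, top edge 148 mm above the bench; it must rise more than 18 mm to leave the slot.
- prop: Steel prop, fixed: a level bar on two uprights (y = -70 and 70 mm). Origin on the bench right below the bar's axis. Feet and a tie bar, at most 15 mm high, run from x = -2 to 98 mm behind the bar; the bench in front (its -x side, the robot's side at yaw 0) is clear, so a panel can stand there and lean back on the bar.
- bar (a point): Middle of the prop's bar axis, 76 mm above the bench (axes as the prop's): round bar 12 mm thick, 160 mm long along y.
- pivot (a point): The tensioner arm's vertical pivot axis (axes as the reader's), at the height of the arm's top, 42 mm above the bench. A white idler roller, 20 mm across and 88 mm high, stands on the arm 55 mm from it.
- post_top (a point): Centre of the top of the thumb post, 95 mm above the bench: an upright steel pin 18 mm in diameter, 53 mm tall, on the free end of the flat steel tensioner arm, 125 mm from the pivot.
- post_foot (a point): The same thumb post: the centre of its foot on the arm, 42 mm above the bench; it turns with the arm.
- tensioner (a joint): Angle a (rad) of the tensioner arm: 0 at rest, pointing along the reader's +y; grows as the post is pushed towards the reader's +x: post at pivot + 125 mm x (sin a, cos a). Its spring pushes back, 3.6 N at the post at 0, 9 N at the stop, some 3 N more while the pawl lifts. Click at 0.35 to 0.42; let go after that, the ratchet catches it near 0.40. Stop at 0.66.
- pawl (a joint): Slide of the brass pawl (m): 0 when home, about 0.006 while the arm's tooth passes over it, 0 again after the click.
- rack_long: Bystander: white rack of red-capped swab tubes, 76 x 142 x 158 mm, at the back. Origin at the centre of its underside (as for all bystanders).
- rack_short: Bystander: aluminium rack of swab tubes, 76 x 120 x 158 mm, at the back.
- loose_swab: Bystander: one swab tube lying along x, 150 x 14 x 14 mm, between reader and prop, farther back.
- cap_jar: Bystander: small clear jar, 42 mm in diameter, 62 mm high, between reader and prop, nearer the robot.
- marker: Bystander: marker pen lying along x, 135 x 13 x 13 mm, between reader and prop.

How it is judged (in metres and radians):
On the way, in this order (a step that is already met when the one before it is completed fails the run):
1. the guard panel leans against the prop, its foot on the bench, let go and still (angle between guard's own z axis and vertical between 0.07 and 0.65 rad and angle between guard's own y axis and vertical between 1.42 and 1.72 rad and height (world z) of guard below 0.012 m and horizontal distance between guard and prop below 0.13 m and contact force between guard and prop above 0.03 N and contact force between guard and the fingers below 0.05 N and linear speed of guard below 0.03 m/s), for 0.3 s.
2. the tensioner arm has been pushed past its click and the pawl has dropped home (value of joint tensioner above 0.46 rad and value of joint pawl below 0.003 m), for 0.1 s.
At the end, for the whole second after the job is handed in: Fingers press the thumb post (over 2 N), arm still beyond 0.52 rad, pawl home; guard let go and at rest, foot on the bench (origin under 12 mm) within 130 mm of the prop and touching it, slanted 0.07 to 0.65 rad, lower edge level within 0.15 rad (all of step 1 and value of joint tensioner above 0.52 rad and velocity of joint tensioner below 0.1 rad/s and value of joint pawl below 0.003 m and contact force between the fingers and tensioner above 2 N); the arm keeps its last pose, push and grip.
It fails at once if another thing on the bench is shifted by more than 30 mm (distance of any of rack_long, rack_short, loose_swab, cap_jar, marker from where it was at the start of the episode above 0.03 m).
It also fails if it takes over 53 s, if anything falls off the work surface, if the arm or the gripper's body presses on something with over 40 N, if the wrist force passes 120 N, or if a joint passes its speed limit or range.

ROBOT

A 6-joint arm with a two-finger parallel gripper is mounted at the origin on the work surface. World frame = base frame: x ahead of the robot, y to its left, z up, the work surface at z = 0. Lengths are in mm, angles in degrees, forces in N, time in s.
With the tool pointing down it reaches from about 350 to 850 mm from the base axis. Payload 8.1 kg.
Tool frame: the origin (TCP) lies midway between the tips of the shut fingers; the grasp point (between the pads) lies 19 mm behind it; x points along the fingers, y is the direction in which the jaws open and shut, and the axes are right-handed (so a half turn about x gives the same grasp; the last joint's range is limited). The gripper opens to 85 mm and grips with 20 to 120 N. Pads are 22 mm wide; open, the fingers measure 114 mm over their backs; the gripper's body (76 mm by 85 mm) begins 54 mm behind the grasp point. The pads swing forward as they close: fully open they stand 13 mm farther back than shut.
Start: joints at [-74.164, 7.471, 85.268, -0, 87.261, -4.893], TCP at [212.395, -561.154, 231.292] pointing down, gripper open.
Joint ranges: [-169.43, 169.43], [-51.17, 129.36], [1.28, 143.12], [-76.62, 256.62], [0, 156.53], [-152.29, 152.29]. Speed limits (degrees/s): [136.94, 136.94, 159.86, 180, 180, 180].

INTERFACE

Orientations are given as [roll, pitch, yaw] about the fixed x, y, z axes, in that order (R = Rz(yaw) Ry(pitch) Rx(roll)).
In Python, from bench import r gives the robot as it stands.
- The arm moves only by the tool move_arm, never from a script. Its argument "deltas" is a list of rows, each a list of 2 entries, a list of its own where there are three numbers: the shift along the tool's x, y, z in mm, then the turn about the tool's x in degrees. A call has 1 to 12 rows; each row is the pose to reach, as a shift and turn from the pose measured when the call began, along the tool's axes at that moment; what a row does not reach only later rows make up. A row lasts 1/8 s, in which the tool goes at most 62.5 mm and 10.7 degrees, less where a joint would pass 70% of its speed; a pose out of reach is approached as far as the arm can. A call with a gripper value outside its range is refused whole. "jaw" is the opening, from -1 (shut) to 1 (fully open), set as the call begins (left out, the last holds). The fingers move at their own pace and stop on an object; "squeeze" is the grip in N (left out, the last holds). Time passes only in rows, so rows that repeat a pose let the fingers close. It gives the time, the measured TCP pose, the force and the opening at its end, in the units of the state.
- r.sense(): the state, without advancing time (a new reading comes with each control period).
- r.snapshot(name): name is "side" or "top"; returns (picture, depth): 420x560x3 uint8, red, green, blue; 420x560 float32, mm along the optical axis (not along the pixel's ray), 0 where there is no reading.
- r.get_calibration(name): a dict with "fovy" (degrees; the focal length in pixels is half the picture's height over the tangent of half this angle, whatever the lens; pixels are square), "cx", "cy" (the principal point, pixels), "position" and "attitude" of the camera in the world. Camera axes: x right, y down, z forward; pixel columns grow to the right and rows downward; lengths in mm; the calibration is good to about 2 mm. A picture is of the moment at which its call begins. get_calibration takes no time and is no camera call.
- r.hand_in(): hands the job in, once; it reports no verdict.
The state is a dict: "time": time; "joint_pos": joint angles; "qd": joint speeds; "joint_efforts": joint torques, N m; "tool_pos": TCP position; "tcp_rot": TCP orientation; "ft_force": force on the tool from outside, world axes, zero at the start; "wrist_torque": the same for the moment, N m; "finger_gap": finger opening in mm.
Only numpy, scipy, OpenCV 4.12 (cv2) and the standard library are available. Lean on these libraries where they do the work, as an engineer would, in place of code of your own. Each camera call takes 0.05 s, during which the arm holds its last target. There are 200 camera calls.

## Working session

There is one attempt and no reset: what is moved stays moved. The work goes in short steps, Python scripts to look and compute and a tool call to move; the robot and the scene stay as the last step left them, time stands still between calls to the robot, and variables do not carry over. Pictures are saved under pics/ and viewed, about 8 in all and at most 12, crops included, and the job is handed in when it is done.

Besides the shell and the picture viewer there is one more tool, called after "Request:" as name(argument=value, ...) on one line, values as JSON. move_arm: Moves the arm, as the interface text tells. Its arguments: {"type":"object","properties":{"deltas":{"type":"array","items":{"type":"array"}},"jaw":{"type":"number"},"squeeze":{"type":"number"}},"required":["deltas"]}

```bash
mkdir -p pics; ls
cat > h.py <<'E'
from bench import r
import numpy as np, cv2
from scipy.spatial.transform import Rotation as R
def snap(n,tag):
    p,d=r.snapshot(n); cv2.imwrite(f'pics/{tag}.png',p[:,:,::-1]); np.save(f'pics/{tag}.npy',d); return p,d
def cam(n):
    c=r.get_calibration(n); f=210/np.tan(np.radians(c['fovy'])/2); return c,f
def att(c):
    a=np.array(c['attitude'],float)
    return a if a.shape==(3,3) else R.from_euler('xyz',a,degrees=True).as_matrix()
def cloud(n,d):
    c,f=cam(n); v,u=np.mgrid[:420,:560]
    P=np.stack([(u-c['cx'])*d/f,(v-c['cy'])*d/f,d],-1)
    W=P@att(c).T+np.array(c['position']); W[d==0]=np.nan; return W
def ray(n,u,v,z):
    c,f=cam(n); q=att(c)@np.array([(u-c['cx'])/f,(v-c['cy'])/f,1]); p=np.array(c['position']); return p+q*(z-p[2])/q[2]
E
python3 - <<'E'
from h import *
for n in('top','side'):
    print(n,r.get_calibration(n)); snap(n,n+'0')
print(r.sense())
E
```

```text
pics
top {'fovy': 49.70208323056155, 'cx': 281.5071014632954, 'cy': 210.10150919364156, 'position': array([ 490.37158739,   -2.32601964, 1229.91085944]), 'attitude': array([-176.11194607,    0.3996229 ,  -90.5609793 ])}
side {'fovy': 44.47148780749776, 'cx': 278.3762321701989, 'cy': 205.8892631102702, 'position': array([-118.75655859,  665.51952403,  724.63366524]), 'attitude': array([-123.21664287,   -1.35154296, -133.39183336])}
{'time': 0.1, 'joint_pos': array([-7.41615849e+01,  7.51252207e+00,  8.53237000e+01,  7.63294344e-04,
        8.72607943e+01, -4.89283404e+00]), 'qd': array([ 0.05215904, -0.20955081, -0.17930246, -0.11375953,  0.06945756,
        0.10909867]), 'joint_efforts': array([ 1.83583914e-03, -5.70950282e+01, -5.01942015e+01, -1.17331078e-04,
        8.23459384e-03,  5.34735818e-05]), 'tool_pos': array([ 212.28287212, -560.66158916,  230.32484377]), 'tcp_rot': array([-95.34305785,  89.9029806 , 105.38815413]), 'ft_force': array([0.04321553, 0.06540266, 0.18690662]), 'wrist_torque': array([ 0.05257884, -0.03908522, -0.02292638]), 'finger_gap': 85.70580110250182}
```

View pics/top0.png

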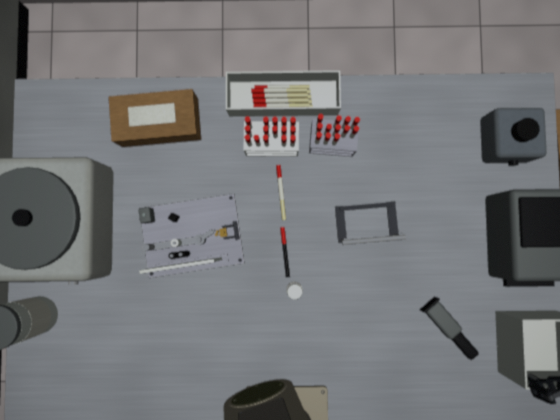

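View pics/side0.png

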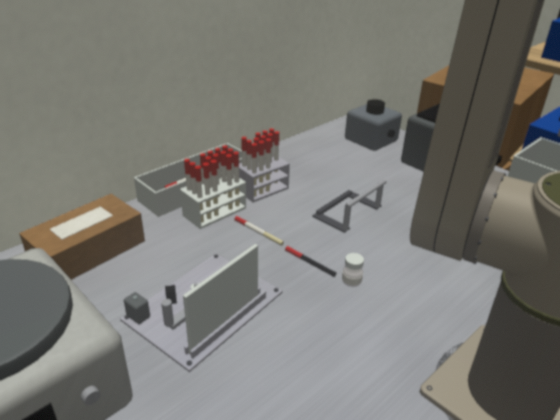

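Top view: reader at about (190,235), guard top edge from (141,271) to (215,262), prop bar from (342,240) to (404,237), jar (294,291), marker (285,250), swab (281,190). The side view agrees with this. Next I'll enlarge the reader and prop crops.

Run:
```python
from h import *
p=cv2.imread('pics/top0.png')
a=cv2.resize(p[185:285,130:250],None,fx=6,fy=6,interpolation=cv2.INTER_CUBIC)
b=cv2.resize(p[190:260,325:415],None,fx=6,fy=6,interpolation=cv2.INTER_CUBIC)
cv2.imwrite('pics/ca.png',a);cv2.imwrite('pics/cb.png',b)
W=cloud('top',np.load('pics/top0.npy'))
def rect(m,t):
    q=W[m][:,:2].astype(np.float32); print(t,len(q),cv2.minAreaRect(q), np.nanmedian(W[m],0)); 
    return q
v,u=np.mgrid[:420,:560]; z=W[...,2]
bx=lambda u0,u1,v0,v1:(u>=u0)&(u<u1)&(v>=v0)&(v<v1)
m=bx(130,250,190,285)&(z>130)&(z<165); q=rect(m,'guard')
print('guard line',cv2.fitLine(q,cv2.DIST_HUBER,0,.01,.01).ravel())
m=bx(325,415,195,255)&(z>60)&(z<95); q=rect(m,'bar'); print(cv2.fitLine(q,cv2.DIST_HUBER,0,.01,.01).ravel())
m=bx(130,250,190,285)&(z>75)&(z<110); rect(m,'posts')
n,l,s,c=cv2.connectedComponentsWithStats(m.astype(np.uint8))
for i in range(1,n):
    if s[i,4]>3: print(c[i],s[i,4],np.nanmean(W[l==i],0),np.nanmax(z[l==i]))
m=bx(270,305,160,305)&(z>5); n,l,s,c=cv2.connectedComponentsWithStats(m.astype(np.uint8))
for i in range(1,n):
    if s[i,4]>8: print('obj',c[i],s[i],np.nanmin(W[l==i],0),np.nanmax(W[l==i],0))
print('bench',np.nanmedian(z[300:340,180:240]))
```

```text
guard 262 ((432.8223876953125, 256.48089599609375), (7.971848964691162, 179.58155822753906), 8.152764320373535) [433.34681064 256.33648091 147.26646798]
guard line [ 1.4224525e-01 -9.8983145e-01  4.3305130e+02  2.5544792e+02]
bar 318 ((492.9831237792969, -226.90679931640625), (15.645034790039062, 160.31759643554688), 3.9890666007995605) [ 491.20662236 -227.05465437   80.55193696]
[ 7.7040151e-02 -9.9702799e-01  4.9165137e+02 -2.2668747e+02]
posts 203 ((466.2419128417969, 261.2359619140625), (66.26883697509766, 183.9838409423828), 5.489615440368652) [471.06439302 280.17914134  82.41081949]
[174.43137255 242.68627451] 51 [488.64126788 276.58032188  81.88369592] 88.78547857376816
[146.28301887 247.0754717 ] 53 [478.36333507 344.95821641  91.20383814] 100.29019092116232
[180.61904762 254.0952381 ] 42 [459.70544262 261.13610859  80.20265   ] 89.94155092916708
[171.58974359 255.82051282] 39 [455.57732607 284.00630828  80.09450932] 86.63200404373401
[217.  259.5] 6 [445.64414313 167.5089636   90.46319142] 108.52196190764948
obj [280.58964143 191.68525896] [276 165  10  56 251] [546.45916009  -3.96984679   5.07656662] [696.31417994  19.28601023  17.83609864]
obj [284.70135747 252.18552036] [280 227  10  51 221] [394.32502471 -13.06846189   5.34550633] [527.82838996   9.97051641  17.09820786]
obj [294.10132159 290.37444934] [286 282  17  18 227] [342.47010316 -46.62320418   5.99390888] [381.90560472  -4.46484296  67.42762682]
bench -0.6971697420933651
```

View pics/ca.png

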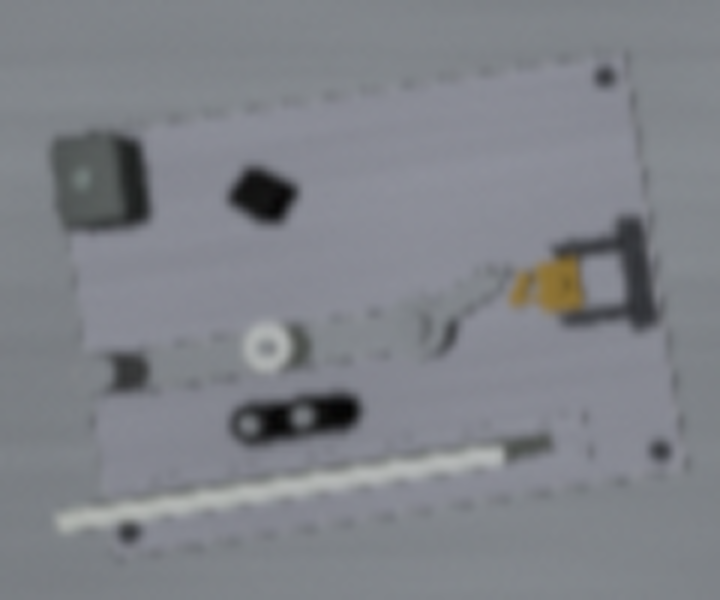

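View pics/cb.png

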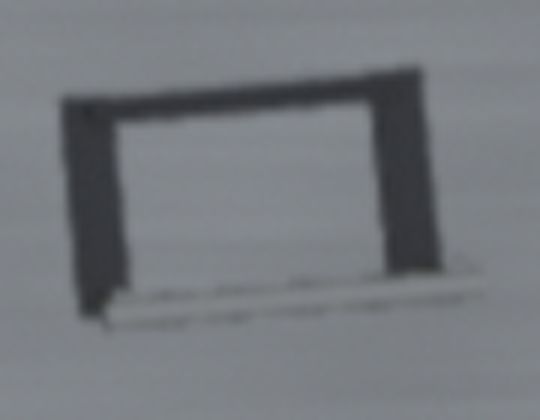

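Reader yaw is about 8.2° with its origin near (492.6,247.2). The rollers, idler and post fit the given sizes to about 1 mm. The guard's middle is at (433,256). The bar is at about (491.5,-227) with yaw about 4.2°. The crops agree: post at crop px (110,371), bar from (105,313) to (483,282). Now I'll work out the approach.

```bash
cat >> h.py <<'E'
def plan(wps):
    "wps: x,y,z,jaw angle (deg in world, mod 180) -> tool-frame shift and turn about tool x"
    s=r.sense(); M=R.from_euler('xyz',s['tcp_rot'],degrees=True).as_matrix(); p=s['tool_pos']
    ja=np.degrees(np.arctan2(M[1,1],M[0,1]))
    print('t %.2f'%s['time'],'tcp',p.round(1),'jaw %.1f'%ja,'gap %.1f'%s['finger_gap'],'F',s['ft_force'].round(1),'j',s['joint_pos'].round(0)); print('tool axes',M.round(3).tolist())
    for w in wps:
        d=(w[3]-ja+90)%180-90          # world z turn; tool x is down -> negative
        print(w,'shift',(M.T@(np.array(w[:3])-p)).round(1),'turn %.1f'%(d*np.sign(M[2,0])))
E
python3 - <<'E'
from h import *
plan([(330,-330,235,8.2),(420,0,235,8.2),(433,256,235,8.2),(433,256,111,8.2)])
print(ray('top',373.6,239.25,80), ray('top',(110.5)/6-.5+130,371.5/6-.5+185,95))
for a in((105,313),(483,282)): print(ray('top',(a[0]+.5)/6-.5+325,(a[1]+.5)/6-.5+190,80))
E
```

```text
t 0.10 tcp [ 212.3 -560.7  230.3] jaw -69.3 gap 85.7 F [0.  0.1 0.2] j [-74.   8.  85.   0.  87.  -5.]
tool axes [[-0.0, 0.354, -0.935], [0.002, -0.935, -0.354], [-1.0, -0.002, -0.0]]
(330, -330, 235, 8.2) shift [  -4.4 -174.1 -191.7] turn -77.5
(420, 0, 235, 8.2) shift [  -3.9 -450.8 -392.7] turn -77.5
(433, 256, 235, 8.2) shift [  -3.4 -685.7 -495.5] turn -77.5
(433, 256, 111, 8.2) shift [ 120.6 -685.5 -495.5] turn -77.5
[ 492.37604862 -227.09375437   80.        ] [480.00221039 339.74191571  95.        ]
[ 486.85198324 -147.39680311   80.        ]
[ 498.32010784 -306.7008826    80.        ]
```

Request:
move_arm(deltas=[[[-4, -174, -192], -40], [[-4, -174, -192], -40], [[-4, -174, -192], -40], [[-4, -174, -192], -50], [[-4, -451, -393], -77.5], [[-4, -451, -393], -77.5], [[-4, -451, -393], -77.5], [[-4, -451, -393], -77.5], [[-4, -451, -393], -77.5], [[-4, -451, -393], -77.5], [[-4, -686, -495], -77.5], [[-4, -686, -495], -77.5]], jaw=1, squeeze=50)

```text
time: 1.6
tool_pos: [425.8, 126.9, 235.1]
tcp_rot: [-171.4, 89.9, 106.8]
ft_force: [1.4, -0.4, 0.3]
finger_gap: 86.0
```

Run:
```python
from h import *
plan([(433,256,235,8.2),(433,256,111,8.2)])
```

```text
t 1.60 tcp [425.8 126.9 235.1] jaw 8.2 gap 86.0 F [ 1.4 -0.4  0.3] j [ 10. -18. 108.   0.  89.   2.]
tool axes [[-0.0, 0.99, 0.143], [0.001, 0.143, -0.99], [-1.0, -0.0, -0.002]]
(433, 256, 235, 8.2) shift [   0.3   25.5 -126.8] turn -0.0
(433, 256, 111, 8.2) shift [ 124.3   25.5 -126.6] turn -0.0
```

Request:
move_arm(deltas=[[[0, 25.5, -127], 0], [[0, 25.5, -127], 0], [[0, 25.5, -127], 0], [[30, 25.5, -127], 0], [[60, 25.5, -127], 0], [[90, 25.5, -127], 0], [[115, 25.5, -127], 0], [[124, 25.5, -127], 0], [[124, 25.5, -127], 0], [[124, 25.5, -127], 0]])

```text
time: 2.85
tool_pos: [433.8, 256.5, 112.6]
tcp_rot: [141.7, 89.9, 59.9]
ft_force: [-0.1, 0.3, 0.9]
finger_gap: 85.2
```

Run:
```python
from h import *
p,d=snap('side','side1')
cv2.imwrite('pics/s1.png',cv2.resize(p[180:360,90:310,::-1],None,fx=3,fy=3,interpolation=cv2.INTER_CUBIC))
plan([(433,256,111,8.2)])
```

```text
t 2.90 tcp [433.8 256.7 112.7] jaw 8.2 gap 85.5 F [0.1 0.2 0.1] j [ 25.  -2. 108.   0.  74.  17.]
tool axes [[0.002, 0.99, 0.142], [0.002, 0.142, -0.99], [-1.0, 0.002, -0.002]]
(433, 256, 111, 8.2) shift [ 1.7 -0.9  0.5] turn -0.0
```

View pics/s1.png

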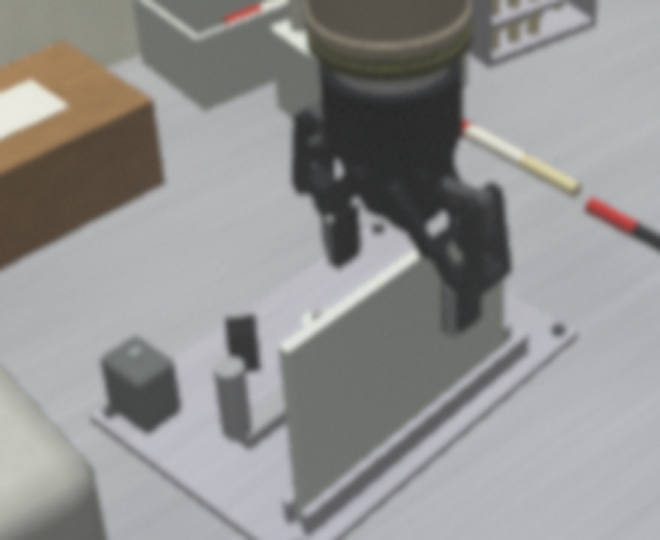

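The open fingers straddle the guard's top edge, with one finger on each side. The post, at (232,400), is well clear. Closing now.

Request:
move_arm(deltas=[[[1, -0.5, 0], 0], [[1, -0.5, 0], 0], [[1, -0.5, 0], 0], [[1, -0.5, 0], 0], [[1, -0.5, 0], 0], [[1, -0.5, 0], 0], [[1, -0.5, 0], 0], [[1, -0.5, 0], 0], [[1, -0.5, 0], 0]], jaw=-1, squeeze=50)

```text
time: 4.03
tool_pos: [433.4, 256.7, 111.8]
tcp_rot: [136.3, 89.8, 54.5]
ft_force: [0.7, 0.8, 0.8]
finger_gap: 7.4
```

Gripped: gap is about 8 mm. Lifting slowly.

Request:
move_arm(deltas=[[[-8, 0, 0], 0], [[-16, 0, 0], 0], [[-24, 0, 0], 0], [[-34, 0, 0], 0], [[-46, 0, 0], 0], [[-60, 0, 0], 0], [[-75, 0, 0], 0], [[-90, 0, 0], 0], [[-100, 0, 0], 0], [[-105, 0, 0], 0], [[-105, 0, 0], 0], [[-105, 0, 0], 0]])

```text
time: 5.52
tool_pos: [432.9, 256.2, 216.1]
tcp_rot: [153.5, 89.9, 71.7]
ft_force: [-0.7, 1.2, -3.0]
finger_gap: 7.3
```

Run:
```python
from h import *
# foot 27 mm in front of bar axis along prop -x
bx=np.array([492,-227]); t=bx-27*np.array([np.cos(np.radians(4.1)),np.sin(np.radians(4.1))]); print(t)
plan([(433,100,217,6),(440,-60,217,5),(t[0],t[1],217,4.1)])
p,d=snap('side','side2')
cv2.imwrite('pics/s2.png',p[60:380,60:460,::-1])
```

```text
[ 465.06909886 -228.930431  ]
t 5.53 tcp [432.9 256.2 216.1] jaw 8.2 gap 7.3 F [-0.7  1.2 -3. ] j [ 25.  -7. 102.   0.  86.  17.]
tool axes [[0.001, 0.99, 0.142], [0.002, 0.142, -0.99], [-1.0, 0.001, -0.002]]
(433, 100, 217, 6) shift [ -1.2 -22.1 154.6] turn 2.2
(440, -60, 217, 5) shift [ -1.5 -38.  314. ] turn 3.2
(np.float64(465.06909886086453), np.float64(-228.93043099698252), 217, 4.1) shift [ -1.8 -37.2 484.8] turn 4.1
```

View pics/s2.png

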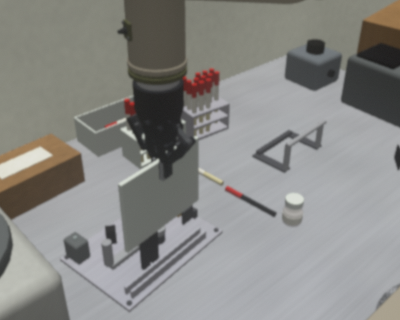

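The guard hangs level, with its foot at about z 112, clear of the slot. Carrying it to the prop.

Request:
move_arm(deltas=[[[0, -5, 30], 0.5], [[0, -11, 75], 1], [[0, -22, 125], 2], [[0, -28, 175], 2.5], [[0, -33, 225], 2.7], [[0, -36, 275], 3], [[0, -38, 325], 3.3], [[0, -38, 375], 3.6], [[0, -38, 420], 3.9], [[0, -37, 460], 4.1], [[0, -37, 485], 4.1], [[0, -37, 485], 4.1]])

```text
time: 7.08
tool_pos: [464.9, -230.6, 214.4]
tcp_rot: [-173.2, 89.9, 100.7]
ft_force: [0.2, 0.5, -3.4]
finger_gap: 7.4
```

Run:
```python
from h import *
plan([(465,-229,217,4.1),(465,-229,116,4.1),(465,-229,104,4.1)])
p,d=snap('top','top2')
W=cloud('top',d); v,u=np.mgrid[:420,:560]; z=W[...,2]
# anything white panel-like around expected place
m=(abs(W[...,0]-465)<30)&(abs(W[...,1]+229)<110)&(z>235)&(z<265); n=m.sum(); print(n, np.nanmedian(W[m],0) if n else '')
if n: print(cv2.minAreaRect(W[m][:,:2].astype(np.float32)))
cv2.imwrite('pics/t2.png',cv2.resize(p[180:300,300:440,::-1],None,fx=4,fy=4,interpolation=cv2.INTER_CUBIC))
```

```text
t 7.08 tcp [ 464.9 -230.6  214.4] jaw 4.0 gap 7.4 F [ 0.2  0.5 -3.4] j [-32.  -5.  99.   0.  85. -36.]
tool axes [[-0.0, 0.998, 0.069], [0.002, 0.069, -0.998], [-1.0, -0.0, -0.002]]
(465, -229, 217, 4.1) shift [-2.6  0.2 -1.6] turn -0.1
(465, -229, 116, 4.1) shift [98.4  0.2 -1.3] turn -0.1
(465, -229, 104, 4.1) shift [110.4   0.2  -1.3] turn -0.1
140 [ 460.63057037 -177.6854844   250.12149713]
((462.8350830078125, -183.42124938964844), (26.5540828704834, 83.57452392578125), 21.005781173706055)
```

View pics/t2.png

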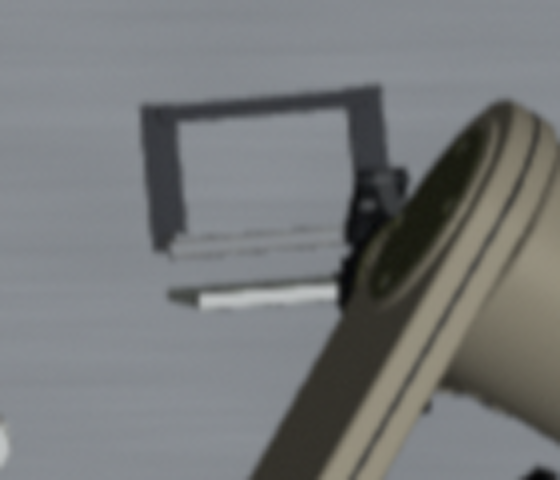

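The guard is upright and parallel to the bar, which lies a few mm behind it (guard edge end at crop (200,300), bar end at (170,245)). Lowering it.

Request:
move_arm(deltas=[[[15, 0, -1], 0], [[35, 0, -1], 0], [[55, 0, -1], 0], [[75, 0, -1], 0], [[90, 0, -1], 0], [[100, 0, -1], 0], [[105, 0, -1], 0], [[107, 0, -1], 0], [[108, 0, -1], 0], [[109, 0, -1], 0], [[109, 0, -1], 0]])

```text
time: 8.5
tool_pos: [464.9, -228.2, 105.6]
tcp_rot: [-178.9, 89.8, 95.1]
ft_force: [0.4, 0.5, -2.7]
finger_gap: 7.4
```

Request:
move_arm(deltas=[[[1, 0, 0], 0], [[2, 0, 0], 0], [[2.5, 0, 0], 0], [[2.5, 0, 0], 0]])

```text
time: 9.0
tool_pos: [465.3, -228.1, 103.9]
tcp_rot: [164.7, 89.8, 78.7]
ft_force: [-1.5, 3.8, 6.0]
finger_gap: 7.4
```

Contact made. Opening the jaws a little.

Request:
move_arm(deltas=[[[-0.5, 0, 0], 0], [[-0.5, 0, 0], 0], [[-0.5, 0, 0], 0], [[-0.5, 0, 0], 0]], jaw=-0.48)

```text
time: 9.5
tool_pos: [465.2, -228.1, 104.3]
tcp_rot: [167.0, 89.8, 81.0]
ft_force: [1.3, -0.2, 0.7]
finger_gap: 22.1
```

Request:
move_arm(deltas=[[[0, 3, 0], 0], [[0, 6, 0], 0], [[0, 9, 0], 0], [[0, 12, 0], 0], [[0, 15, 0], 0], [[0, 18, 0], 0], [[0, 20, 0], 0], [[0, 22, 0], 0], [[0, 24, 0], 0], [[0, 26, 0], 0], [[0, 28, 0], 0], [[0, 28, 0], 0]])

```text
time: 11.0
tool_pos: [493.3, -226.2, 104.3]
tcp_rot: [166.3, 89.8, 80.3]
ft_force: [-0.4, 0.6, -0.6]
finger_gap: 22.1
```

Run:
```python
from h import *
plan([])
p,d=snap('side','side3')
cv2.imwrite('pics/s3.png',cv2.resize(p[130:290,260:480,::-1],None,fx=3,fy=3,interpolation=cv2.INTER_CUBIC))
```

```text
t 11.00 tcp [ 493.3 -226.2  104.3] jaw 4.0 gap 22.1 F [-0.4  0.6 -0.6] j [-30.   4. 102.   0.  73. -34.]
tool axes [[0.0, 0.998, 0.07], [0.003, 0.07, -0.998], [-1.0, 0.001, -0.003]]
```

View pics/s3.png

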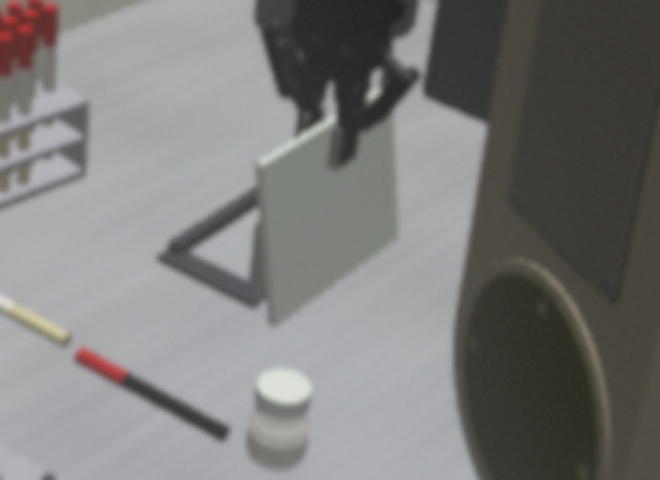

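The guard now leans back on the bar with its foot on the bench (lower-left corner at about (272,322)). Opening wide and rising straight up.

Request:
move_arm(deltas=[[[0, 0, 0], 0], [[0, 0, 0], 0], [[0, 0, 0], 0], [[0, 0, 0], 0], [[-10, 0, 0], 0], [[-30, 0, 0], 0], [[-60, 0, 0], 0], [[-90, 0, 0], 0], [[-110, 0, 0], 0], [[-120, 0, 0], 0], [[-120, 0, 0], 0]], jaw=0.6)

```text
time: 12.42
tool_pos: [493.4, -226.6, 224.6]
tcp_rot: [153.5, 89.9, 67.5]
ft_force: [-0.8, 0.3, -0.5]
finger_gap: 68.3
```

Run:
```python
from h import *
# push start: reader frame
th=np.radians(8.18); ex=np.array([np.cos(th),np.sin(th)]); ey=np.array([-np.sin(th),np.cos(th)])
o=np.array([478.4,345.5])-100*ey
P=lambda a: o-25*ey+125*(np.sin(a)*ex+np.cos(a)*ey)
print('reader origin',o,[P(a).round(1) for a in(0,.3,.6)])
s=P(0)-55*ex
plan([(450,0,225,-2),(s[0],s[1],225,-2),(s[0],s[1],65,-2)])
p,d=snap('side','side4'); W=cloud('side',d); z=W[...,2]
m=(abs(W[...,0]-475)<40)&(abs(W[...,1]+228)<85)&(z>15)&(z<145)
for a,b in((20,40),(60,80),(100,120)):
    k=m&(z>a)&(z<b); print(a,b,k.sum(),np.nanmedian(W[k],0))
cv2.imwrite('pics/s4.png',cv2.resize(p[130:290,260:480,::-1],None,fx=3,fy=3,interpolation=cv2.INTER_CUBIC))
```

```text
reader origin [492.62834279 246.51740425] [array([478.4, 345.5]), array([515.8, 345.2]), array([551.4, 333.9])]
t 12.43 tcp [ 493.4 -226.6  224.6] jaw 4.0 gap 68.3 F [-0.8  0.3 -0.5] j [-30.  -1.  95.   0.  86. -34.]
tool axes [[0.001, 0.998, 0.07], [0.002, 0.07, -0.998], [-1.0, 0.001, -0.002]]
(450, 0, 225, -2) shift [ 1.000e-01 -2.740e+01 -2.291e+02] turn 6.0
(np.float64(423.9595723377091), np.float64(337.6744114632269), 225, -2) shift [   0.9  -29.8 -567.8] turn 6.0
(np.float64(423.9595723377091), np.float64(337.6744114632269), 65, -2) shift [ 160.9  -30.  -567.4] turn 6.0
20 40 349 [ 468.43196228 -215.85054984   29.91823799]
60 80 340 [ 476.58356587 -219.25952656   69.65366366]
100 120 321 [ 484.87008025 -223.0642964   110.34420701]
```

View pics/s4.png

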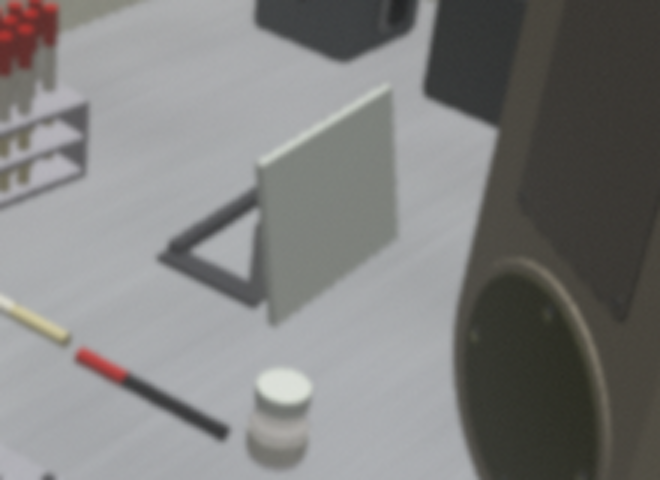

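The guard stands free at a slant of 16.4/80, or about 0.2 rad, touching the bar. Next I'll plan the push with shut fingers, using their sides, with the face normal at −17° in world.

```bash
cat >> h.py <<'E'
th=np.radians(8.18); ex=np.array([np.cos(th),np.sin(th)]); ey=np.array([-np.sin(th),np.cos(th)])
o=np.array([478.4,345.5])-100*ey
P=lambda a: o-25*ey+125*(np.sin(a)*ex+np.cos(a)*ey)
nn=np.array([np.cos(np.radians(-17)),np.sin(np.radians(-17))])
T=lambda a,off=20,z=66: (*(P(a)-off*nn).round(1),z,73)
E
python3 - <<'E'
from h import *
plan([(450,0,225,40),T(0,55,225),T(0,55,66)])
E
```

```text
t 12.47 tcp [ 492.9 -226.4  223.6] jaw 4.0 gap 68.0 F [-0.6  0.1 -0.7] j [-30.  -1.  95.   0.  86. -34.]
tool axes [[-0.0, 0.998, 0.07], [0.003, 0.07, -0.998], [-1.0, -0.0, -0.003]]
(450, 0, 225, 40) shift [  -0.7  -27.  -228.8] turn -36.0
(np.float64(425.8), np.float64(361.6), 225, 73) shift [ 5.000e-01 -2.590e+01 -5.912e+02] turn -69.0
(np.float64(425.8), np.float64(361.6), 66, 73) shift [ 159.5  -25.8 -590.7] turn -69.0
```

Request:
move_arm(deltas=[[[0, -13, -50], -8], [[0, -25, -105], -16], [[0, -27, -165], -24], [[0, -27, -225], -32], [[0, -27, -285], -40], [[0, -27, -345], -48], [[0, -26, -405], -56], [[0, -26, -465], -64], [[0, -26, -525], -69], [[0, -26, -575], -69], [[0, -26, -591], -69], [[0, -26, -591], -69]], jaw=-1)

```text
time: 13.98
tool_pos: [425.0, 361.4, 224.0]
tcp_rot: [165.3, 89.8, 148.4]
ft_force: [0.7, -0.3, -0.3]
finger_gap: 0.4
```

Run:
```python
from h import *
plan([T(0,55,225),T(0,55,66)])
```

```text
t 13.97 tcp [425.  361.4 224. ] jaw 73.1 gap 0.4 F [ 0.7 -0.3 -0.3] j [ 35.   1.  93.   0.  86. -38.]
tool axes [[-0.002, 0.291, 0.957], [0.001, 0.957, -0.291], [-1.0, 0.001, -0.003]]
(np.float64(425.8), np.float64(361.6), 225, 73) shift [-1.   0.5  0.7] turn 0.1
(np.float64(425.8), np.float64(361.6), 66, 73) shift [158.    0.4   1.1] turn 0.1
```

Request:
move_arm(deltas=[[[30, 0, 1], 0], [[60, 0, 1], 0], [[90, 0, 1], 0], [[120, 0, 1], 0], [[145, 0, 1], 0], [[155, 0, 1], 0], [[158, 0, 1], 0], [[158, 0, 1], 0]])

```text
time: 14.98
tool_pos: [426.3, 361.3, 67.0]
tcp_rot: [135.6, 89.9, 118.6]
ft_force: [-0.1, -0.7, -0.5]
finger_gap: 0.0
```

Run:
```python
from h import *
plan([T(a) for a in(0,.1,.2,.3,.4,.5,.57,.6)])
p,d=snap('side','side5')
cv2.imwrite('pics/s5.png',cv2.resize(p[180:360,90:310,::-1],None,fx=3,fy=3,interpolation=cv2.INTER_CUBIC))
```

```text
t 14.97 tcp [426.3 361.3  67. ] jaw 73.1 gap 0.0 F [-0.1 -0.7 -0.5] j [ 35.   9. 101.   0.  70. -38.]
tool axes [[-0.001, 0.291, 0.957], [0.002, 0.957, -0.291], [-1.0, 0.002, -0.002]]
(np.float64(459.3), np.float64(351.3), 66, 73) shift [ 0.9  0.1 34.5] turn 0.1
(np.float64(471.7), np.float64(352.5), 66, 73) shift [ 0.9  4.8 46. ] turn 0.1
(np.float64(484.2), np.float64(352.4), 66, 73) shift [ 0.9  8.4 58. ] turn 0.1
(np.float64(496.6), np.float64(351.1), 66, 73) shift [ 0.9 10.8 70.2] turn 0.1
(np.float64(508.9), np.float64(348.5), 66, 73) shift [ 0.8 11.9 82.7] turn 0.1
(np.float64(520.8), np.float64(344.7), 66, 73) shift [ 0.8 11.7 95.2] turn 0.1
(np.float64(528.9), np.float64(341.4), 66, 73) shift [  0.8  10.9 103.9] turn 0.1
(np.float64(532.2), np.float64(339.8), 66, 73) shift [  0.8  10.3 107.6] turn 0.1
```

View pics/s5.png

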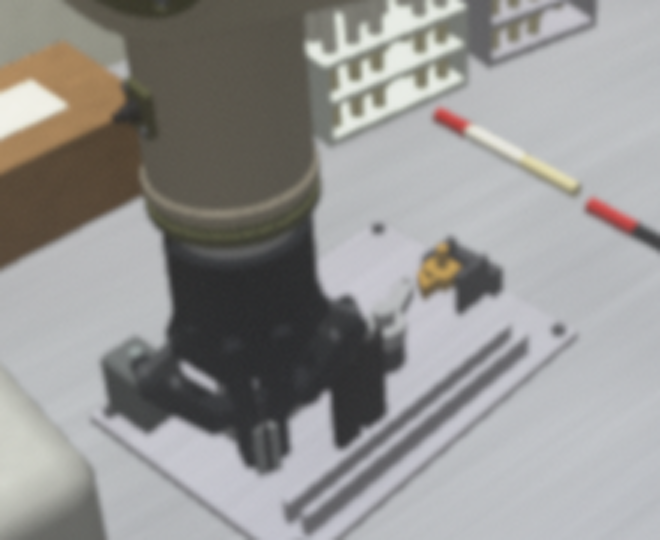

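The shut fingers stand in front of the post, tips at about (265,465). Nothing touches. Pushing along the arc.

Request:
move_arm(deltas=[[[1, 0, 12], 0], [[1, 0, 24], 0], [[1, 0, 34], 0], [[1, 3, 40], 0], [[1, 5, 46], 0], [[1, 7, 52], 0], [[1, 8, 58], 0], [[1, 9.5, 64], 0], [[1, 11, 70], 0], [[1, 11, 70], 0]])

```text
time: 16.27
tool_pos: [496.3, 353.1, 66.2]
tcp_rot: [125.8, 89.7, 109.0]
ft_force: [-4.1, 5.9, 2.4]
finger_gap: -0.1
```

```bash
cat > look.py <<'E'
from h import *
import sys
plan([T(a) for a in(.3,.4,.5,.55,.58,.6,.63)])
p,d=snap('top',sys.argv[1]); W=cloud('top',d); v,u=np.mgrid[:420,:560]; z=W[...,2]
q=W[...,:2]-o; lx=q@ex; ly=q@ey
m=(z>72)&(z<104)&(lx>-15)&(lx<60)&(ly>0)&(ly<45)   # idler, 55 mm from pivot
print('idler px',m.sum())
if m.sum()>5:
    c=np.array([lx[m].mean(),ly[m].mean()+25]); print('idler local',c,'angle %.3f'%np.arctan2(*c))
E
python3 look.py top6
```

```text
t 16.27 tcp [496.3 353.1  66.2] jaw 73.1 gap -0.1 F [-4.1  5.9  2.4] j [ 30.  16.  93.   0.  71. -43.]
tool axes [[-0.001, 0.29, 0.957], [0.004, 0.957, -0.29], [-1.0, 0.004, -0.003]]
(np.float64(496.6), np.float64(351.1), 66, 73) shift [ 0.1 -1.8  0.9] turn 0.1
(np.float64(508.9), np.float64(348.5), 66, 73) shift [ 0.1 -0.8 13.4] turn 0.1
(np.float64(520.8), np.float64(344.7), 66, 73) shift [ 0.1 -0.9 25.9] turn 0.1
(np.float64(526.6), np.float64(342.4), 66, 73) shift [ 0.1 -1.5 32.2] turn 0.1
(np.float64(530.0), np.float64(340.9), 66, 73) shift [ 0.1 -1.9 35.8] turn 0.1
(np.float64(532.2), np.float64(339.8), 66, 73) shift [ 0.1 -2.3 38.3] turn 0.1
(np.float64(535.6), np.float64(338.1), 66, 73) shift [ 0. -3. 42.] turn 0.1
idler px 56
idler local [15.60262666 52.42054108] angle 0.289
```

The idler's angle is 0.289 against a planned 0.30, so the contact model holds. Carrying on through the click.

Request:
move_arm(deltas=[[[0, -1.5, 6], 0], [[0, -1, 12], 0], [[0, -1, 18], 0], [[0, -1, 23], 0], [[0, -1, 28], 0], [[0, -1.5, 32], 0], [[0, -2, 35], 0], [[0, -2, 37], 0], [[0, -2, 37], 0], [[0, -2, 37], 0]])

```text
time: 17.58
tool_pos: [530.2, 342.1, 66.1]
tcp_rot: [130.4, 89.6, 113.5]
ft_force: [-6.4, 6.7, 3.1]
finger_gap: -0.0
```

```bash
python3 look.py top7
python3 - <<'E'
from h import *
p,d=snap('side','side7')
cv2.imwrite('pics/s7.png',cv2.resize(p[180:360,90:310,::-1],None,fx=3,fy=3,interpolation=cv2.INTER_CUBIC))
E
```

```text
t 17.57 tcp [530.2 342.1  66.1] jaw 73.2 gap -0.0 F [-6.4  6.7  3.1] j [ 28.  20.  89.   0.  71. -45.]
tool axes [[-0.003, 0.289, 0.957], [0.006, 0.957, -0.289], [-1.0, 0.005, -0.004]]
(np.float64(496.6), np.float64(351.1), 66, 73) shift [  0.2  -1.1 -34.8] turn 0.2
(np.float64(508.9), np.float64(348.5), 66, 73) shift [  0.2  -0.  -22.3] turn 0.2
(np.float64(520.8), np.float64(344.7), 66, 73) shift [ 0.1 -0.2 -9.8] turn 0.2
(np.float64(526.6), np.float64(342.4), 66, 73) shift [ 0.1 -0.7 -3.6] turn 0.2
(np.float64(530.0), np.float64(340.9), 66, 73) shift [ 0.1 -1.2  0.1] turn 0.2
(np.float64(532.2), np.float64(339.8), 66, 73) shift [ 0.1 -1.6  2.5] turn 0.2
(np.float64(535.6), np.float64(338.1), 66, 73) shift [ 0.  -2.2  6.3] turn 0.2
idler px 53
idler local [29.94002207 46.03350369] angle 0.577
```

View pics/s7.png

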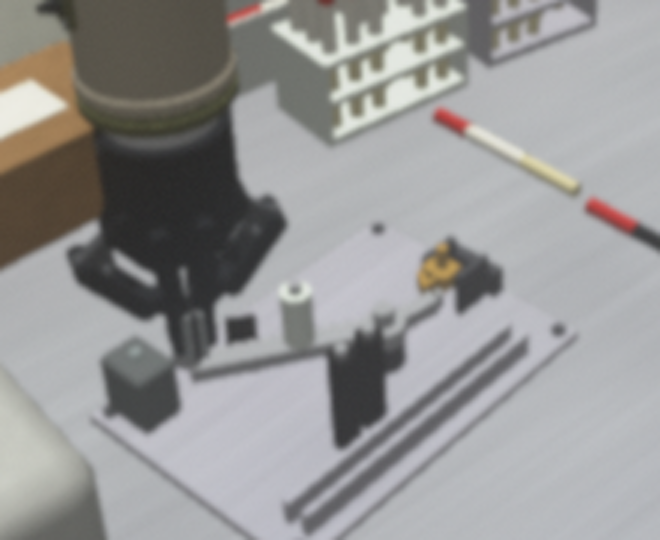

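The idler gives 0.577 rad. The post is held behind the fingers at a push of about 9 N, past the click. Last checks on the guard and bystanders, then I'll hand in.

Run:
```python
from h import *
W=cloud('side',np.load('pics/side7.npy')); z=W[...,2]
m=(abs(W[...,0]-475)<40)&(abs(W[...,1]+228)<85)
for a,b in((20,40),(100,120)):
    k=m&(z>a)&(z<b); print('guard',a,k.sum(),np.nanmedian(W[k],0).round(1))
# change in top picture outside arm: bystander boxes
A=cv2.imread('pics/top0.png').astype(int); B=cv2.imread('pics/top7.png').astype(int)
for n,(u0,u1,v0,v1) in dict(racks=(240,362,112,160),swab=(272,292,162,225),marker=(276,294,225,280),jar=(284,306,280,302)).items():
    print(n,'mean diff %.1f'%np.abs(A-B)[v0:v1,u0:u1].mean())
s=r.sense(); print(s['time'],s['tool_pos'].round(1),s['ft_force'].round(1),abs(s['qd']).max())
r.hand_in()
```

```text
guard 20 347 [ 468.2 -216.3   30.3]
guard 100 328 [ 485.1 -223.5  109.7]
racks mean diff 4.2
swab mean diff 4.6
marker mean diff 4.0
jar mean diff 5.1
17.675 [530.2 342.   66.1] [-6.8  7.   3. ] 0.09128101163664272
the job is handed in; nothing more can be done
```

I moved the guard from its slot to the prop and let go of it. I then pushed the tensioner past its click and handed in at 17.7 s of the 53 s, with the fingers still holding it there.

- **Guard:** it leans on the bar at about 0.2 rad with its foot on the bench. Its position was the same after the push, to within 0.5 mm.
- **Tensioner:** the idler's position in the top picture puts the arm at about 0.577 rad. The needed minimum is 0.52 and the stop is at 0.66. The wrist force was steady at about 10 N.
- **Pawl:** I did not measure it directly. I take it to be home because the arm is well past the click range (0.35 to 0.42).
- **Bystanders:** a before/after comparison of the top pictures showed only small, even differences (mean 4 to 5 grey levels) at the racks, swab, marker and jar. That fits nothing having moved.

One small disagreement: the wrist force pointed about 20° to the side of the arm's expected push-back. I put that down to friction at the post. No check failed.

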